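# Sort two keyed trivets on the banding wheel

### The job

Two beech trivets lie beside the banding wheel; only one has its keyways where the keys of the wheel's hub are. Seat that one on the hub so that it lies fully down and flat on the wheel's plate, and put the other one, right way up and flat, into the plywood tray.

Things in the scene. Friction and masses are not known exactly. Their poses are not given: they have to be found in the camera images.
- trivet_corner: Fitting beech trivet, 160 g: ring 116 mm outer, 68 inner diameter, 22 high; grip bar across it on end posts, 14 wide, 106 long, 54 to 70 mm above the underside. Two keyways (54 degree gaps through the ring wall) at a RIGHT ANGLE, with a short bit of ring between them under one bar end. Origin: centre of underside. x: along the bar to the short bit, keyways at +45 and -45 degrees from x; z up.
- trivet_opposite: Trivet that does not fit: same beech ring, bar and sizes (116 mm outer diameter, 22 high; bar 14 wide, 106 long, 54 to 70 mm above the underside; 160 g), but its two keyways lie OPPOSITE each other, at +90 and -90 degrees from the bar, leaving two equal halves. Origin: centre of underside; x along the bar; z up.
- hub (a point): Top centre of the iron wheel plate (200 mm across, 90 above table; turns about z, 0.1 N m friction). Steel hub on it: diameter 48, 30 high, two keys at right angles, 10 wide, 26 high, out to 52 mm from the axis. x points midway between the keys (at +45 and -45 degrees), z up. The fitting trivet goes on one way round, x along this x, with 10 mm sideways or 10 degrees turning play.
- tray: Square open plywood tray fixed to the table, 210 x 210 mm outside, 35 mm high, wall 7 mm, floor 7 mm thick, empty. Origin: centre of its underside; x and y along its sides; z up.
There are look-alikes about, which are no part of the job. What is shaped like the trivet_corner but black or orange is not meant. What is shaped like the trivet_opposite but yellow is not meant.

How it is judged (in metres and radians):
At the end, for the whole second after the job is handed in: Right-angle trivet on the hub: underside within 4 mm of the plate, centre within 15 mm of the axis, tilt under 4 degrees. Opposite trivet flat (under 5 degrees) on the tray floor: centre within 50 mm of the tray centre along each side, underside under 14 mm above tray underside. Both at rest (horizontal distance between trivet_corner and hub below 0.015 m and z of trivet_corner in the frame of hub between -0.004 and 0.004 m and angle between trivet_corner's own z axis and vertical below 0.07 rad and linear speed of each of trivet_corner, trivet_opposite below 0.02 m/s and angular speed of each of trivet_corner, trivet_opposite below 0.2 rad/s and x of trivet_opposite in the frame of tray between -0.05 and 0.05 m and y of trivet_opposite in the frame of tray between -0.05 and 0.05 m and z of trivet_opposite in the frame of tray below 0.014 m and angle between trivet_opposite's own z axis and vertical below 0.09 rad); the robot touches nothing.
It also fails if it takes over 72 s, if anything falls off the work surface, if the arm or the gripper's body presses on something with over 40 N, if the wrist force passes 120 N, or if a joint passes its speed limit or range.

### The arm

A 6-joint arm with a two-finger parallel gripper is mounted at the origin on the work surface. World frame = base frame: x ahead of the robot, y to its left, z up, the work surface at z = 0. Lengths are in mm, angles in rad, forces in N, time in s.
With the tool pointing down it reaches from about 300 to 775 mm from the base axis. Payload 14.6 kg.
Tool frame: the origin (TCP) lies at the very end of the fingers, on their centre line; the grasp point (between the pads) lies 19 mm behind it; z points along the fingers, y is the line along which they close (so a half turn about z gives the same grasp; the last joint's range is limited). The gripper opens to 94 mm and grips with 3 to 60 N. Pads are 16 mm wide; open, the fingers measure 119 mm over their backs; the gripper's body (75 mm by 177 mm) begins 78 mm behind the grasp point.
Start: joints at [1.272, 0.3, 1.521, -0, 1.321, -0.067], TCP at [126.349, 535.28, 205.446] pointing down, gripper open.
Joint ranges: [-3.03, 3.03], [-0.79, 2.21], [0.23, 2.52], [-1.04, 4.18], [0, 3.07], [-2.55, 2.55]. Speed limits (rad/s): [2.22, 2.22, 2.57, 3.14, 3.14, 3.14].

### API

Orientations are given as [roll, pitch, yaw] about the fixed x, y, z axes, in that order (R = Rz(yaw) Ry(pitch) Rx(roll)).
In Python, from cell import manip, eyes, ticket gives the robot as it stands. The module is installed in compiled form; this text tells all that it offers.
- The arm moves only by the tool arm_command, never from a script. Its argument "plan" is a list of rows, each a list of 5 numbers: the opening, from -1 (shut) to 1 (fully open), then the shift along the tool's x, y, z in m, then the turn about the tool's z in rad. In form: [[jaw, dx, dy, dz, roll], ...]. A call has 1 to 20 rows; each row shifts and turns the commanded pose from where the row before left it, along the tool's axes as they then stand; what a row does not reach is not made up. A row lasts 1/8 s, in which the tool goes at most 62.5 mm and 10.7 degrees, less where a joint would pass 70% of its speed; a pose out of reach is approached as far as the arm can. A call is refused whole if a number of a shift passes 0.0625 or a number of a turn 0.188, either way. A call with a gripper value outside its range is refused whole. The fingers move at their own pace and stop on an object; "newtons" is the grip in N (left out, the last holds). Time passes only in rows, so rows that do not move let the fingers close. It gives the time, the measured TCP pose, the force, the opening and the grip force at its end, in the units of the state.
- manip.read_state(): the state, without advancing time (a new reading comes with each control period).
- eyes.camera(name): name is "scene" or "top" or "wrist"; returns a dict with "img" (420x560x3 uint8, blue, green, red), "z_map" (420x560 float32, mm along the optical axis (not along the pixel's ray), 0 where there is no reading), "fx", "fy", "cx", "cy" (pixels), "eye" and "orientation" of the camera in the world. Camera axes: x right, y down, z forward; pixel columns grow to the right and rows downward; lengths in mm; the calibration is good to about 2 mm. A picture is of the moment at which its call begins.
- ticket.sign_off(): hands the job in; it is judged then, once.
The state is a dict: "clock": time; "joints": joint angles; "qd": joint speeds; "effort": joint torques, N m; "eef_pos": TCP position; "eef_rot": TCP orientation; "wrist_force": force on the tool from outside, world axes, zero at the start; "moment": the same for the moment, N m; "finger_gap": finger opening in mm; "finger_force": force on a finger pad.
Only numpy, scipy, OpenCV 4.12 (cv2) and the standard library are available. Lean on these libraries where they do the work, as an engineer would, in place of code of your own. Each camera call takes 0.05 s, during which the arm holds its last target. There are 200 camera calls.

## Working session

There is one attempt and no reset: what is moved stays moved. The work goes in short steps, Python scripts to look and compute and a tool call to move; the robot and the scene stay as the last step left them, time stands still between calls to the robot, and variables do not carry over. Pictures are saved under pics/ and viewed, at most 10 in all, crops included, and the job is handed in when it is done.

Besides the shell and the picture viewer there is one more tool, called after "Emit:" by a JSON object that holds its "op" and its "data". arm_command: Moves the arm, as the interface text tells. Its arguments: {"type":"object","properties":{"plan":{"type":"array"},"newtons":{"type":"number"}},"required":["plan"]}

```bash
mkdir -p pics; cat > h.py <<'E'
import numpy as np, cv2
from scipy.spatial.transform import Rotation as R
from cell import manip, eyes, ticket
def Rot(o):
    o=np.array(o,float)
    if o.shape==(3,3): return o
    if o.size==4: return R.from_quat(o).as_matrix()
    return R.from_euler('xyz',o).as_matrix()
def pts(c):
    z=c['z_map']; v,u=np.mgrid[:z.shape[0],:z.shape[1]]
    P=np.stack([(u-c['cx'])/c['fx']*z,(v-c['cy'])/c['fy']*z,z],-1)
    W=P@Rot(c['orientation']).T+np.array(c['eye']); W[z==0]=np.nan
    return W
def ray(c,u,v,h):
    d=Rot(c['orientation'])@np.array([(u-c['cx'])/c['fx'],(v-c['cy'])/c['fy'],1]);e=np.array(c['eye'])
    return e+d*(h-e[2])/d[2]
E
python3 - <<'E'
from h import *
print(manip.read_state())
for n in ('scene','top'):
    c=eyes.camera(n); print(n,c['eye'],c['orientation'],c['fx'],c['cx'],c['cy'])
    cv2.imwrite(f'pics/{n}.png',c['img']); np.save(f'{n}.npy',c,allow_pickle=True)
E
```

```text
{'clock': 0.0, 'joints': array([ 1.27240858e+00,  3.00439695e-01,  1.52156601e+00, -1.80247591e-05,
        1.32072762e+00, -6.66007088e-02]), 'qd': array([ 0.00017553, -0.0009532 , -0.00028775, -0.00032634,  0.00074091,
        0.00064257]), 'effort': array([ 8.45207651e-04, -5.31811273e+01, -3.52728724e+01,  7.08086975e-02,
        2.44824355e-02, -6.69562291e-05]), 'eef_pos': array([126.27446142, 535.03675158, 204.90994314]), 'eef_rot': array([-3.14045335e+00, -5.84929114e-05,  2.90981005e+00]), 'wrist_force': array([-0.0128507 , -1.22964717, -0.22192284]), 'moment': array([ 0.00704283, -0.03253911,  0.00947799]), 'finger_force': 0.0, 'finger_gap': 94.39077917153801}
scene [1076.2579259  -798.09518659  705.64203462] [-2.14303039  0.02501633  0.68513396] 480.49414502074967 282.4013644569606 215.6899615532017
top [260.94975619 -68.61267907 974.33353488] [-2.95315299  0.01270976 -1.54281615] 384.560217562931 281.2048583549819 212.85011332393822
```

View pics/top.png

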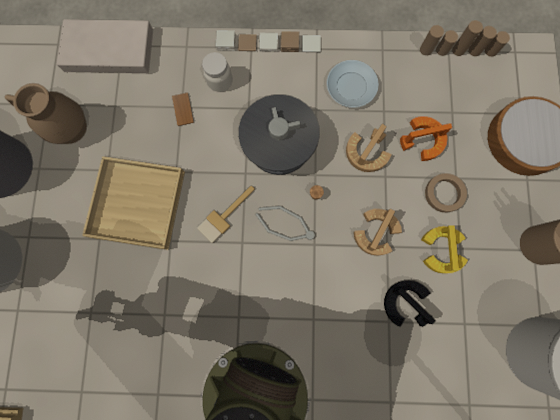

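View pics/scene.png

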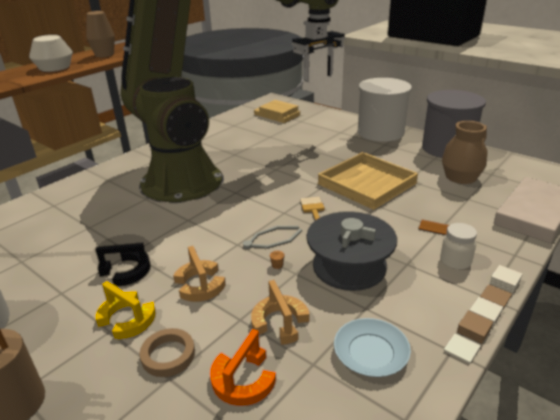

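The two beech candidates in the top view are at (368,148) and (380,232). The orange (430,138), black (408,303) and yellow (445,250) ones are look-alikes. Next I'll measure them and take an enlarged crop.

```bash
python3 - <<'E'
from h import *
T=np.load('top.npy',allow_pickle=True).item(); S=np.load('scene.npy',allow_pickle=True).item()
cv2.imwrite('pics/crop.png',cv2.resize(T['img'][85:265,230:420],None,fx=3.2,fy=3.2,interpolation=cv2.INTER_CUBIC))
def beech(c):
    h=cv2.cvtColor(c['img'],cv2.COLOR_BGR2HSV); return cv2.inRange(h,(8,90,60),(20,190,255))
for n,c,seeds in (('top',T,[(368,148),(380,232)]),('scene',S,[(280,312),(200,275)])):
    W=pts(c); m=beech(c)>0; v,u=np.mgrid[:420,:560]
    for s in seeds:
        k=m&(np.hypot(u-s[0],v-s[1])<42)&(W[...,2]>8)
        P=W[k]; 
        b=P[(P[:,2]>50)]; r=P[(P[:,2]>12)&(P[:,2]<32)]
        cen,sz,a=cv2.minAreaRect(b[:,:2].astype(np.float32)); 
        ev,E=np.linalg.eigh(np.cov(b[:,:2].T)); 
        print(n,s,len(P),'bar z',np.percentile(b[:,2],[10,50,90]).round(1),'rect',np.round(cen,1),np.round(sz,1),'ang',np.degrees(np.arctan2(E[1,1],E[0,1])).round(1),'ringz',np.percentile(r[:,2],[10,50,90]).round(1))
        q=r[:,:2]-cen; rad=np.hypot(*q.T); th=np.degrees(np.arctan2(q[:,1],q[:,0]))
        print(np.histogram(th[(rad>30)&(rad<65)],36,(-180,180))[0])
# tray and wheel
W=pts(T)
for s,box in (('wheel',(225,90,330,180)),('tray',(78,150,190,255))):
    x0,y0,x1,y1=box; Q=W[y0:y1,x0:x1].reshape(-1,3)
    print(s,np.histogram(Q[:,2],bins=np.arange(-5,140,5)))
E
```

```text
top (368, 148) 917 bar z [66.8 69.8 71.8] rect [ 618.9 -274.5] [ 13.6 103.3] ang 147.9 ringz [18.6 21.6 23.9]
[27 30 26 28 26 22 24 21  2  0  0  0  5 28  2  5 23  0  0  0  0  6 25 25
 23 25 27 32 27 25 32 27 18 19 31 31]
top (380, 232) 1019 bar z [65.4 69.  71.4] rect [ 401.4 -293.1] [ 14.2 103.4] ang 152.4 ringz [18.6 21.5 23.8]
[31 28 30 26  0  0  0  0  7 32 34 33 31 14  0  9 30 31 32 32 29 25  0  0
  0  0  2 34 32 29 32 33 25 14 14 29]
scene (280, 312) 1639 bar z [59.  71.2 73.2] rect [ 632.4 -301. ] [ 65.  158.5] ang 142.3 ringz [16.4 23.9 25.9]
[44 34 30 32 12  0  0  0  0  0  5  4  0  0  0  6 16 19 33 31  9  6  1  0
 22 45 14 22 11  0  2 27 30 33 31 44]
scene (200, 275) 1401 bar z [58.9 71.6 73.5] rect [ 402.  -291.8] [ 14.7 107.1] ang 153.0 ringz [15.5 23.6 25.8]
[34 36 27 58  1  0  0  0 12 45 41 46 44 46 43 36 34 41 40 41 33 24  3  0
  0  0 18 47 35 33 22  4  0 20 40 34]
wheel (array([2556, 1789,   34,   55,   19,    3,    0,    0,    0,    0,    0,
          0,    0,    0,    0,    0,    3,   43, 2714, 1693,   24,   26,
         24,   63,  255,   95,    0,    0]), array([ -5,   0,   5,  10,  15,  20,  25,  30,  35,  40,  45,  50,  55,
        60,  65,  70,  75,  80,  85,  90,  95, 100, 105, 110, 115, 120,
       125, 130, 135]))
tray (array([3065, 2874, 4055,  213,  189,  178,  173,  743,  190,    0,    0,
          0,    0,    0,    0,    0,    0,    0,    0,    0,    0,    0,
          0,    0,    0,    0,    0,    0]), array([ -5,   0,   5,  10,  15,  20,  25,  30,  35,  40,  45,  50,  55,
        60,  65,  70,  75,  80,  85,  90,  95, 100, 105, 110, 115, 120,
       125, 130, 135]))
```

View pics/crop.png

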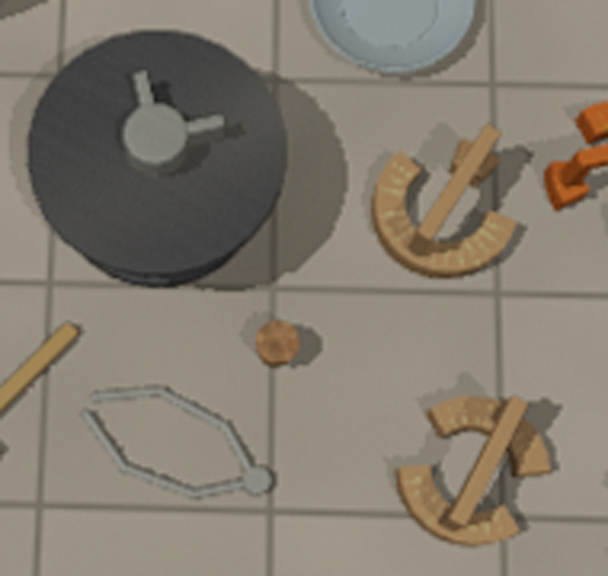

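The crop settles it. The upper trivet (top px 368,148) has its gaps either side of one bar end, which makes it trivet_corner. The lower one (380,232) has opposite gaps, which makes it trivet_opposite. The hub keys point up and right. Next I'll measure the hub and the tray.

```bash
cat > hub.py <<'E'
from h import *
T=np.load('top.npy',allow_pickle=True).item(); S=np.load('scene.npy',allow_pickle=True).item()
for n,c,b,t in (('top',T,(225,90,330,180),(78,150,190,255)),('scene',S,(295,205,410,290),(305,145,430,210))):
    W=pts(c); Q=W[b[1]:b[3],b[0]:b[2]].reshape(-1,3); Q=Q[np.isfinite(Q[:,2])]
    p=Q[(Q[:,2]>84)&(Q[:,2]<97)]; (cx,cy),r=cv2.minEnclosingCircle(p[:,:2].astype(np.float32))
    k=Q[(Q[:,2]>109)&(Q[:,2]<130)]; hull=p[cv2.convexHull(p[:,:2].astype(np.float32),returnPoints=False).ravel()][:,:2]
    A=np.c_[2*hull,np.ones(len(hull))]; s=np.linalg.lstsq(A,(hull**2).sum(1),rcond=None)[0]
    print(n,'plate',cx,cy,r,'fit',s[:2],np.sqrt(s[2]+s[:2]@s[:2]),'z',np.median(p[:,2]),'keyz',np.percentile(k[:,2],[5,50,95]))
    q=k[:,:2]-s[:2]; rad=np.hypot(*q.T); th=np.degrees(np.arctan2(q[:,1],q[:,0]))
    inn=k[rad<23]; print('hub disc mean',inn[:,:2].mean(0),len(inn),'z',np.median(inn[:,2]))
    m=(rad>28)&(rad<56); print('key hist',np.histogram(th[m],36,(-180,180))[0])
    for lo,hi in ((-135,-45),(-45,45),(45,135),(-180,180)):
        f=m&(th>lo)&(th<hi)
        if f.sum()>5 and hi<180: print((lo,hi),f.sum(),'median',np.median(th[f]),rad[f].max())
    Q=W[t[1]:t[3],t[0]:t[2]].reshape(-1,3); 
    w=Q[(Q[:,2]>28)&(Q[:,2]<42)]; f=Q[(Q[:,2]>3)&(Q[:,2]<12)]
    print('tray',cv2.minAreaRect(w[:,:2].astype(np.float32)),np.median(w[:,2]))
E
python3 hub.py
```

```text
top plate 633.114501953125 -41.216800689697266 100.12335205078125 fit [632.89098672 -40.83066899] 99.3304162143652 z 89.49108674922832 keyz [112.28232236 118.61233811 121.4494693 ]
hub disc mean [632.13371678 -40.94698277] 290 z 119.23167962373634
key hist [ 0  0  0  0  0  0  0  0  0 13 27  6  0  0  0  0  0  0  5 29  8  0  0  0
  0  0  0  0  0  0  0  0  0  0  0  0]
(-135, -45) 46 median -76.38301619074828 50.676693209179895
(-45, 45) 42 median 15.816942339797684 51.93097441959837
tray ((461.94622802734375, 323.6396484375), (211.763916015625, 210.20709228515625), 82.658935546875) 33.33757609053771
scene plate 632.8180541992188 -37.90198516845703 101.7045669555664 fit [631.75459667 -39.04013   ] 99.97767256692957 z 92.28653170380437 keyz [110.28857956 120.17713733 123.58064721]
hub disc mean [634.0211275  -42.28233161] 247 z 121.95510927594682
key hist [ 0  0  0  0  0  0  0  0  0  3 31 13  0  0  0  0  0  1 21 45  5  0  0  0
  0  0  0  0  0  0  0  0  0  0  0  0]
(-135, -45) 47 median -73.35555337399671 53.27562247198552
(-45, 45) 72 median 11.925863230538265 52.41179019599423
tray ((472.9040222167969, 422.6597595214844), (415.795166015625, 213.8909454345703), 82.56490325927734) 34.744190389392486
```

Emit:
{"op": "arm_command", "data": {"plan": [[0,0,0,0,0.164],[0,0,0,0,0.164],[0,-0.025,-0.012,0,0],[0,-0.047,-0.0236,0,0],[0,-0.047,-0.0236,0,0],[0,-0.047,-0.0236,0,0],[0,-0.047,-0.0236,0,0],[0,-0.047,-0.0236,0,0],[0,-0.047,-0.0236,0,0],[0,-0.047,-0.0236,0,0],[0,-0.047,-0.0236,0,0],[0,-0.047,-0.0236,0,0],[0,-0.047,-0.0236,0,0],[0,-0.047,-0.0236,0,0],[0,-0.047,-0.0236,0,0],[0,-0.047,-0.0236,0,0],[0,-0.047,-0.0236,0,0],[0,-0.047,-0.0236,0,0],[0,-0.047,-0.0236,0,0],[0,-0.047,-0.0236,0,0]], "newtons": 25}}

```text
clock: 2.6
eef_pos: [605.7, -253.9, 205.0]
eef_rot: [-3.142, -0.001, 2.582]
wrist_force: [-0.0, 0.6, 0.7]
finger_gap: 47.0
finger_force: 0.0
```

```bash
cat >> h.py <<'E'
def delta(x,y,z,yawdeg):
    s=manip.read_state(); M=Rot(s['eef_rot']); yaw=s['eef_rot'][2]
    t=(yaw-np.radians(yawdeg)+np.pi/2)%np.pi-np.pi/2   # roll about tool z (down), mod half turn
    M2=M@R.from_euler('z',t).as_matrix()
    d=np.array([x,y,z])-s['eef_pos']
    print('t',s['clock'],'pos',s['eef_pos'].round(1),'yaw',np.degrees(yaw).round(1),'q',s['joints'].round(2),'gap',s['finger_gap'],'F',s['wrist_force'].round(1))
    print('roll first',t.round(3),'then shift mm',(M2.T@d).round(1))
E
cat > wr.py <<'E'
import sys
from h import *
c=eyes.camera('wrist'); W=pts(c); h=cv2.cvtColor(c['img'],cv2.COLOR_BGR2HSV); m=cv2.inRange(h,(8,90,50),(20,190,255))>0
cv2.imwrite(f'pics/{sys.argv[1]}.png',c['img'])
e=manip.read_state()['eef_pos']; ok=m&(np.hypot(W[...,0]-e[0],W[...,1]-e[1])<80)
lo,hi=float(sys.argv[2]),float(sys.argv[3]); b=W[ok&(W[...,2]>lo)&(W[...,2]<hi)]
if len(b)>20: 
    ev,E=np.linalg.eigh(np.cov(b[:,:2].T)); print(cv2.minAreaRect(b[:,:2].astype(np.float32)),'mean',b.mean(0),'ang',np.degrees(np.arctan2(E[1,1],E[0,1])),len(b),'z',np.percentile(b[:,2],[5,50,95]))
E
python3 wr.py w1 58 80; python3 -c "
from h import *
delta(619,-274.5,43,147.9)"
```

```text
((617.14404296875, -275.50115966796875), (13.566895484924316, 106.30294799804688), 57.7571907043457) mean [ 614.01948821 -272.94446905   69.09835285] ang 147.9823481478463 1388 z [67.79079948 69.19711821 70.372944  ]
t 2.65 pos [ 606.8 -258.5  203.4] yaw 147.8 q [-0.46  0.55  1.17 -0.    1.42 -1.47] gap 47.04770082120491 F [ 2.3 -4.4 -0.6]
roll first -0.002 then shift mm [-19.   -6.9 160.4]
```

Emit:
{"op": "arm_command", "data": {"plan": [[0,-0.018,-0.0065,0,0],[0,0,0,0.02,0],[0,0,0,0.03,0],[0,0,0,0.03,0],[0,0,0,0.02,0],[0,0,0,0,0],[0,0,0,0,0]]}}

```text
clock: 3.52
eef_pos: [617.5, -267.7, 106.7]
eef_rot: [3.141, 0.002, 2.582]
wrist_force: [-0.4, -0.4, 0.8]
finger_gap: 46.8
finger_force: 0.0
```

```bash
python3 wr.py w2 58 80; python3 -c "
from h import *
delta(618,-275,43,147.9)"
```

```text
((617.1609497070312, -274.9324645996094), (13.899556159973145, 105.42031860351562), 58.00527572631836) mean [ 613.68720266 -272.41087673   69.08730492] ang 147.82877475878075 2834 z [67.67351747 69.21087731 70.28232169]
t 3.575 pos [ 617.5 -267.7  106.9] yaw 147.9 q [-0.46  0.66  1.23 -0.    1.25 -1.47] gap 47.10830275796371 F [-0.3  0.2  0.4]
roll first 0.0 then shift mm [-4.2 -5.9 63.9]
```

Emit:
{"op": "arm_command", "data": {"plan": [[0,-0.004,-0.006,0,0],[0,0,0,0.025,0],[0,0,0,0.025,0],[0,0,0,0.014,0],[0,0,0,0,0],[-1,0,0,0,0],[-1,0,0,0,0],[-1,0,0,0,0],[-1,0,0,0,0],[-1,0,0,0,0]], "newtons": 25}}

```text
clock: 4.82
eef_pos: [617.4, -274.6, 41.9]
eef_rot: [3.141, 0.001, 2.582]
wrist_force: [-0.2, 0.2, 3.2]
finger_gap: 13.7
finger_force: 25.0
```

Emit:
{"op": "arm_command", "data": {"plan": [[-1,0,0,-0.02,0],[-1,0,0,-0.035,0],[-1,0,0,-0.035,0],[-1,0,0,-0.035,0],[-1,0,0,-0.035,-0.03],[-1,0.0105,0.0209,0,0],[-1,0.0131,0.0262,0,0],[-1,0.0131,0.0262,0,0],[-1,0.0131,0.0262,0,0],[-1,0.0131,0.0262,0,0],[-1,0.0131,0.0262,0,0],[-1,0.0131,0.0262,0,0],[-1,0.0105,0.0209,0,0],[-1,0.005,0.0105,0,0],[-1,0,0,0,0],[-1,0,0,0,0]]}}

```text
clock: 6.82
eef_pos: [632.7, -41.8, 201.3]
eef_rot: [-3.141, -0.0, 2.611]
wrist_force: [-0.1, -0.1, -1.2]
finger_gap: 13.8
finger_force: 25.0
```

```bash
python3 -c "
from h import *
delta(632.5,-41,132,149.7)
c=eyes.camera('scene');cv2.imwrite('pics/s2.png',cv2.resize(c['img'][60:300,230:480],None,fx=2.4,fy=2.4,interpolation=cv2.INTER_CUBIC))"; python3 wr.py w3 160 300
```

```text
t 6.825 pos [632.7 -41.8 201.3] yaw 149.6 q [-0.12  0.49  1.26 -0.    1.39 -1.16] gap 13.80473929345854 F [-0.1 -0.1 -1.2]
roll first -0.002 then shift mm [ 0.6  0.6 69.3]
((627.5032348632812, -42.1358642578125), (107.70903778076172, 111.4919662475586), 10.390297889709473) mean [614.21827798 -33.6200821  196.00727759] ang 60.498175081823064 14773 z [179.42056374 181.19621839 229.38651839]
```

View pics/w3.png

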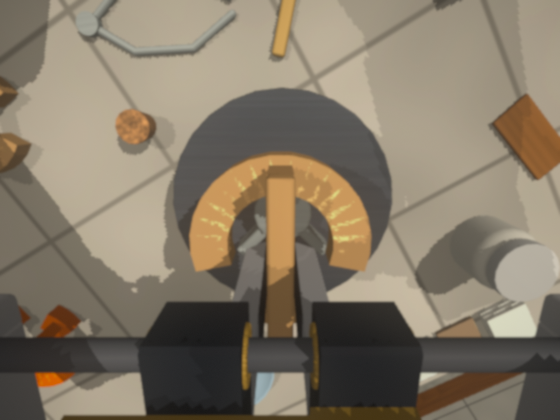

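View pics/s2.png

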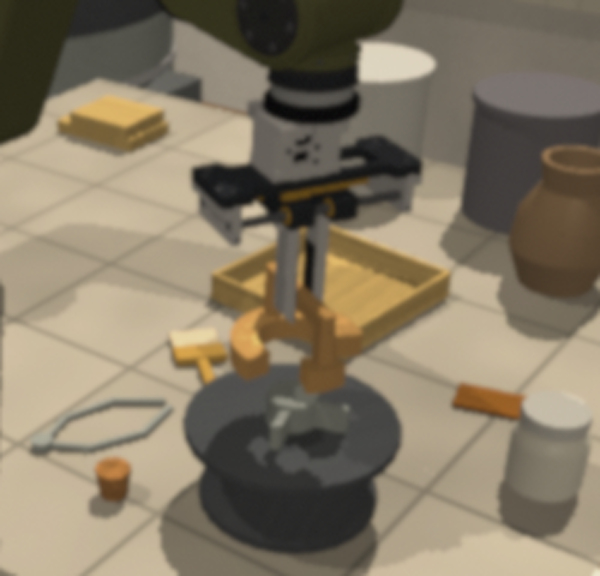

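The wrist view shows the hub keys at (245,235) and (318,238), symmetric about the bar (u≈282), so it is aligned. Now I'll lower it.

Emit:
{"op": "arm_command", "data": {"plan": [[-1,0.0005,0.0005,0.02,0],[-1,0,0,0.015,0],[-1,0,0,0.01,0],[-1,0,0,0.008,0],[-1,0,0,0.004,0],[-1,0,0,0.003,0],[-1,0,0,0,0]]}}

```text
clock: 7.8
eef_pos: [632.6, -40.3, 141.5]
eef_rot: [3.142, 0.0, 2.612]
wrist_force: [0.4, -0.4, -2.9]
finger_gap: 13.7
finger_force: 25.0
```

Emit:
{"op": "arm_command", "data": {"plan": [[-1,0,0,0.004,0],[-1,0,0,0.003,0],[-1,0,0,0.002,0],[-1,0,0,0,0]]}}

```text
clock: 8.3
eef_pos: [632.5, -40.4, 132.3]
eef_rot: [-3.141, -0.0, 2.612]
wrist_force: [0.3, 0.1, -2.5]
finger_gap: 13.6
finger_force: 25.0
```

Emit:
{"op": "arm_command", "data": {"plan": [[-1,0,0,0.001,0],[-1,0,0,0.001,0],[-1,0,0,0,0]]}}

```text
clock: 8.68
eef_pos: [632.7, -40.4, 131.8]
eef_rot: [3.141, 0.001, 2.612]
wrist_force: [-5.3, -0.4, 9.4]
finger_gap: 13.9
finger_force: 25.0
```

Emit:
{"op": "arm_command", "data": {"plan": [[-0.5,0,0,0,0],[-0.3,0,0,0,0],[-0.3,0,0,0,0],[-0.3,0,0,0,0],[-0.3,0,0,-0.02,0],[-0.3,0,0,-0.03,0],[-0.3,0,0,-0.04,0],[-0.3,0,0,-0.04,0],[-0.3,0,0,0,0]]}}

```text
clock: 9.8
eef_pos: [633.5, -40.4, 263.8]
eef_rot: [3.139, 0.005, 2.612]
wrist_force: [0.3, -0.3, -1.3]
finger_gap: 32.9
finger_force: 0.0
```

```bash
python3 wr.py w4 148 180; python3 wr.py w5 100 120; python3 -c "
from h import *
delta(401.5,-292.5,205,152.5)
for n,b in (('top',(225,60,330,180)),('scene',(270,170,430,300))):
    c=eyes.camera(n); W=pts(c)[b[1]:b[3],b[0]:b[2]]; m=cv2.inRange(cv2.cvtColor(c['img'],cv2.COLOR_BGR2HSV),(8,90,50),(20,190,255))[b[1]:b[3],b[0]:b[2]]>0
    k=m&(W[...,2]>104)&(W[...,2]<118)&(np.hypot(W[...,0]-632,W[...,1]+40)<70); P=W[k]
    A=np.c_[P[:,:2]-[632,-40],np.ones(len(P))]; print(n,len(P),'ring plane',np.linalg.lstsq(A,P[:,2],rcond=None)[0])
"
```

```text
((631.8600463867188, -42.22314453125), (13.874238014221191, 105.76763153076172), 59.359615325927734) mean [629.18439913 -40.47639829 159.13091671] ang 149.6060019677317 1771 z [157.83227208 159.17209845 160.34281406]
((628.3727416992188, -39.61359405517578), (109.93999481201172, 109.26683044433594), 14.131864547729492) mean [616.87753418 -33.34636589 111.12124488] ang 59.827950886773976 4296 z [109.82948137 111.2966895  112.51960671]
t 9.9 pos [632.5 -40.3 259.9] yaw 149.6 q [-0.12  0.46  1.18  0.    1.5  -1.16] gap 32.924885397418215 F [-0.2 -0.7 -0.3]
roll first -0.05 then shift mm [  88.4 -330.3   55. ]
top 9 ring plane [3.30626941e-02 1.35069141e+00 1.87370600e+02]
scene 602 ring plane [-2.39743749e-02  2.44296286e-02  1.13195128e+02]
```

Seated: the bar top is at 159.2 mm against 69.2 mm on the table, so it rose 90 mm. Next is the other trivet.

Emit:
{"op": "arm_command", "data": {"plan": [[0,0,0,0,-0.05],[0,0.0044,-0.0165,0,0],[0,0.0088,-0.033,0,0],[0,0.0088,-0.033,0,0],[0,0.0088,-0.033,0,0],[0,0.0088,-0.033,0,0],[0,0.0088,-0.033,0.01,0],[0,0.0088,-0.033,0.02,0],[0,0.0088,-0.033,0.025,0],[0,0.0088,-0.033,0.025,0],[0,0.0088,-0.033,0.025,0],[0,0.0044,-0.0165,0.025,0],[0,0,0,0.02,0],[0,0,0,0,0],[0,0,0,0,0]]}}

```text
clock: 11.88
eef_pos: [402.1, -292.6, 111.2]
eef_rot: [-3.141, 0.001, 2.661]
wrist_force: [-0.5, 1.4, -0.7]
finger_gap: 47.0
finger_force: 0.0
```

```bash
python3 wr.py w6 58 80; python3 -c "
from h import *
delta(401.5,-292.5,43,152.5)"
```

```text
((399.3634033203125, -293.374267578125), (13.82738971710205, 105.46025848388672), 62.505306243896484) mean [ 395.23604656 -291.10677977   69.14848025] ang 152.58225419327192 2733 z [67.8557524  69.22997626 70.27360683]
t 11.925 pos [ 402.4 -292.6  111.3] yaw 152.5 q [-0.7   0.29  1.77 -0.    1.08 -1.79] gap 47.17056012334144 F [-0.8 -0.2 -0. ]
roll first 0.0 then shift mm [ 0.9 -0.3 68.3]
```

Emit:
{"op": "arm_command", "data": {"plan": [[0,0.0015,0,0.025,0],[0,0,0,0.025,0],[0,0,0,0.018,0],[0,0,0,0,0],[-1,0,0,0,0],[-1,0,0,0,0],[-1,0,0,0,0],[-1,0,0,0,0],[-1,0,0,0,0],[-1,0,0,-0.02,0],[-1,0,0,-0.035,0],[-1,0,0,-0.035,0],[-1,0,0,-0.035,0],[-1,0,0,-0.035,0],[-1,0,0,0,0]]}}

```text
clock: 13.8
eef_pos: [401.5, -292.3, 204.3]
eef_rot: [-3.141, 0.004, 2.662]
wrist_force: [-0.1, 0.2, -2.9]
finger_gap: 13.7
finger_force: 25.0
```

```bash
python3 -c "
from h import *
delta(462,323.5,205,172.7)"
```

```text
t 13.8 pos [ 401.5 -292.3  204.3] yaw 152.5 q [-0.7   0.18  1.67  0.    1.29 -1.79] gap 13.723073135304741 F [-0.1  0.2 -2.9]
roll first -0.352 then shift mm [ 18.2 618.5  -2. ]
```

Emit:
{"op": "arm_command", "data": {"plan": [[-1,0,0,0,-0.176],[-1,0,0,0,-0.176],[-1,0.001,0.02,0,0],[-1,0.001,0.0362,0,0],[-1,0.001,0.0362,0,0],[-1,0.001,0.0362,0,0],[-1,0.001,0.0362,0,0],[-1,0.001,0.0362,0,0],[-1,0.001,0.0362,0,0],[-1,0.001,0.0362,0,0],[-1,0.001,0.0362,0,0],[-1,0.001,0.0362,0,0],[-1,0.001,0.0362,0,0],[-1,0.001,0.0362,0,0],[-1,0.001,0.0362,0,0],[-1,0.001,0.0362,0,0],[-1,0.001,0.0362,0,0],[-1,0.001,0.0362,0,0],[-1,0.001,0.0362,0,0],[-1,0.001,0.0193,0,0]]}}

```text
clock: 16.3
eef_pos: [460.7, 325.6, 201.4]
eef_rot: [-3.141, -0.001, 3.012]
wrist_force: [0.2, -0.5, -1.3]
finger_gap: 14.0
finger_force: 25.0
```

Emit:
{"op": "arm_command", "data": {"plan": [[-1,0,0,0.02,0],[-1,0,0,0.035,0],[-1,0,0,0.035,0],[-1,0,0,0.025,0],[-1,0,0,0.015,0],[-1,0,0,0,0]]}}

```text
clock: 17.05
eef_pos: [461.4, 323.7, 71.8]
eef_rot: [-3.141, -0.001, 3.013]
wrist_force: [0.1, -0.4, -1.0]
finger_gap: 13.5
finger_force: 25.0
```

```bash
python3 -c "
from h import *
delta(462,323.5,50,172.7)
c=eyes.camera('top');cv2.imwrite('pics/t2.png',c['img'])"
```

```text
t 17.05 pos [461.4 323.7  71.8] yaw 172.6 q [ 0.55  0.47  1.61  0.    1.06 -0.9 ] gap 13.457251070290846 F [ 0.1 -0.4 -1. ]
roll first -0.001 then shift mm [-0.7 -0.1 21.8]
```

View pics/t2.png

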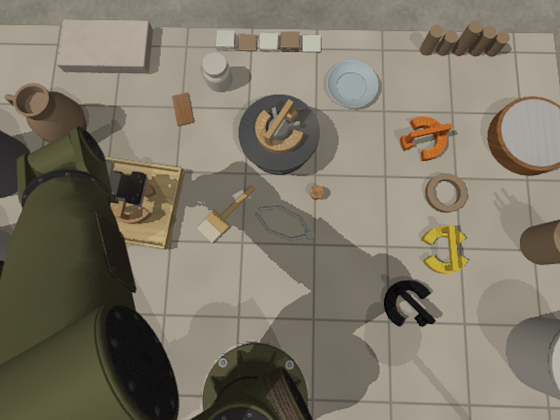

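The corner trivet sits on the hub at (280,128), with its keyways over the keys. The other trivet is held over the tray at (130,200). I'll lower it to the floor: underside at 7 mm puts the TCP at about 49.

Emit:
{"op": "arm_command", "data": {"plan": [[-1,0,0,0.01,0],[-1,0,0,0.007,0],[-1,0,0,0.003,0],[-1,0,0,0.002,0],[-1,0,0,0,0]]}}

```text
clock: 17.73
eef_pos: [461.9, 324.0, 50.4]
eef_rot: [3.142, 0.0, 3.014]
wrist_force: [-0.7, 0.0, -1.5]
finger_gap: 13.7
finger_force: 25.0
```

Emit:
{"op": "arm_command", "data": {"plan": [[-1,0,0,0.001,0],[-1,0,0,0.0005,0],[-1,0,0,0,0],[-0.5,0,0,0,0],[-0.3,0,0,0,0],[-0.3,0,0,0,0],[-0.3,0,0,0,0],[-0.3,0,0,-0.02,0],[-0.3,0,0,-0.035,0],[-0.3,0,0,-0.04,0],[-0.3,0,0,-0.04,0],[-0.3,0,0,0,0],[-0.3,0,0,0,0]]}}

```text
clock: 19.35
eef_pos: [461.5, 323.8, 183.0]
eef_rot: [-3.141, -0.001, 3.014]
wrist_force: [0.1, 0.7, -1.1]
finger_gap: 32.8
finger_force: 0.0
```

```bash
python3 wr.py w7 66 95; python3 wr.py w8 20 40; python3 -c "
from h import *
delta(462,323.5,50,172.7)
for n in ('scene','top'):
  c=eyes.camera(n);W=pts(c);m=cv2.inRange(cv2.cvtColor(c['img'],cv2.COLOR_BGR2HSV),(8,90,50),(20,190,255))>0
  b=W[m&(W[...,2]>148)&(W[...,2]<175)&(np.hypot(W[...,0]-632,W[...,1]+40)<70)]
  print(n,len(b),cv2.minAreaRect(b[:,:2].astype(np.float32)),np.percentile(b[:,2],[5,50,95]))
"
```

```text
((460.63885498046875, 322.2027282714844), (13.906179428100586, 105.75157928466797), 82.45967102050781) mean [457.44286143 322.68752941  76.11670617] ang 172.8881347299965 1766 z [74.78263123 76.18296349 77.28384427]
((460.400146484375, 322.0897521972656), (103.66251373291016, 115.69657135009766), 82.90634155273438) mean [457.00382947 322.80329548  28.11803158] ang 172.45302668486036 4218 z [26.64329239 28.26858454 29.51233019]
t 19.45 pos [461.4 323.7 182.5] yaw 172.7 q [ 0.55  0.35  1.51 -0.    1.28 -0.9 ] gap 32.99378909846643 F [-0.  -0.2 -0.9]
roll first -0.0 then shift mm [-8.000e-01  1.000e-01  1.325e+02]
scene 318 ((633.2050170898438, -40.25072479248047), (15.852677345275879, 107.09911346435547), 59.54888153076172) [150.32822635 161.13092851 163.47065917]
top 301 ((633.8811645507812, -41.923484802246094), (14.84688949584961, 104.89603424072266), 59.20211410522461) [152.85298877 159.12322359 162.01168398]
```

View pics/w7.png

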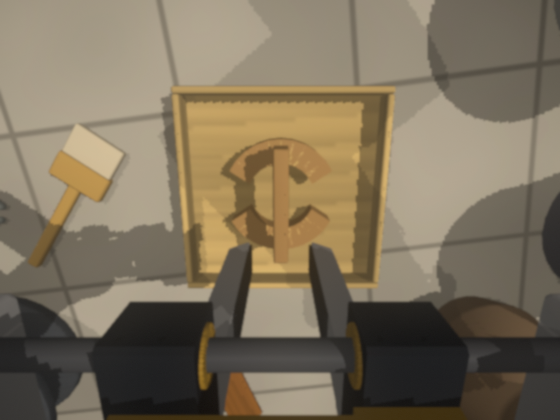

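The opposite trivet lies flat and centred in the tray at (278,195), with its bar top at 76.2 mm (7 + 69). The corner trivet is seated on the hub, and the gripper is clear of both.

```bash
python3 -c "
from cell import ticket
print(ticket.sign_off())"
```

```text
the job is handed in; nothing more can be done
None
```

The right-angle trivet is seated flat on the hub, the opposite-keyway one lies flat and centred in the tray, and the job was handed in at about 19.5 s; the hand-in returned no verdict, so this rests on my own camera measurements.

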